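# Close the access panel of the slit-lamp power supply and hold it shut

## Task

Close the access panel of the grey power-supply box: first push the raised spring clip down over the panel's pin until it snaps on and stays there by itself, then turn the quarter-turn fastener until its bar lines up with the two index marks on the panel, then press the free end of the panel down flush on the frame. Finish while still holding the panel pressed flush with the fingers, the fastener still in line and the clip still on; leave the eye-drop bottle, the ring lens and the contact lens case beside the box where they are.

Things in the scene. Friction and masses are not known exactly. Their poses are not given: they have to be found in the camera images.
- unit: Grey power-supply box fixed to the desk, 130 mm (x) by 250 mm (y) by 66 mm high; origin under its centre on the desk, z up. On its top, all on the line x = 0: clip pivot at y = +100 mm, z = 74 mm; panel pin at y = +55 mm, z = 74 mm; fastener at y = -75 mm; free end of the panel at y = -118 mm.
- clip (a joint): Spring clip: steel lever on a level axis along the box's x. 0 = open, rising 0.85 rad above level toward the box's -y; a weak spring returns it there. Grows as it is pushed down. Its sprung jaw meets the panel's 5 mm pin at about 0.69, snaps over it (some 6 to 8 N on the pad), hooked from about 0.80 and then rests near 0.85 by itself; stop at 0.92. Let go below 0.75 it springs open.
- clip_pad (a point): Centre of the upper face of the clip's thumb pad, a steel plate 34 mm (x) by 30 mm; push it down with closed fingers. At clip value q, with e = 0.85 - q, it stands 66 cos(e) - 21 sin(e) mm to the box's -y from the clip's pivot and 66 sin(e) + 21 cos(e) mm above the pivot. Site z points out of the pad's face.
- fastener (a joint): Turn of the fastener about the panel's normal, counter-clockwise from above positive. 0 = aligned (within about 0.15): bar along the box's y, in line with the two marks on the panel and the slot in the frame below. Starts positive, under a quarter turn; turn it clockwise to 0; no stop there (stops at +-1.7). Stiff (0.06 N m), stays as left. Not aligned, its cross pin keeps the panel up.
- fastener_bar (a point): Centre of the fastener's upright bar grip, 9 mm wide, 34 mm long, 16 mm high (this point is half-way up), on a 34 mm round head on the panel and on the fastener's axis. Site y is along the bar, z up out of the panel. Pinched across its 9 mm from above.
- panel (a joint): White access panel, 116 mm (x) by 163 mm (y) by 3 mm, pivoting on its pin at y = +55 mm, z = 74 mm of the box. 0 = free (-y) end raised 0.09 rad (12 mm at the fastener) by its sponge gasket, 0.09 = flush on the frame. It springs back up when not pressed; flush takes about 6.5 N at the fastener.
- press_spot (a point): Point on the panel's upper face, 34 mm to the box's +x side of the fastener, a clear place to press with closed fingers; point z out of the panel. When flush it lies 69 mm above the desk. Any place near the free end serves.
- drops_mid (a point): Middle of an eye-drop bottle, 25 mm across and 62 mm tall, standing behind the box: leave alone.
- lens_mid (a point): Middle of a small black ring lens, 34 mm across and 12 mm high, lying behind the box: leave alone.
- case_box_mid (a point): Middle of a contact lens case, 30 by 66 by 20 mm, lying off the box's -y end: leave alone.

How it is judged:
On the way, in this order (a step that is already met when the one before it is completed fails the run):
1. the clip is snapped onto the panel's pin and stays there untouched (value of joint clip above 0.8 rad and contact force between the fingers and clip below 0.2 N), for 0.2 s.
2. the fastener is turned in line with the index marks, the panel still up (value of joint clip above 0.8 rad and value of joint fastener between -0.15 and 0.15 rad and value of joint panel below 0.06 rad), for 0.2 s.
3. the panel is pressed flush by the fingers (value of joint clip above 0.8 rad and value of joint fastener between -0.15 and 0.15 rad and value of joint panel above 0.078 rad and contact force between the fingers and panel above 3 N), for 0.3 s.
At the end, for the whole second after the job is handed in: The fingers press on the panel (or its fastener) with at least 3 N and the panel is flush (panel joint above 0.078 of 0.09 rad, a gap under about 1.5 mm); the fastener is within 0.15 rad of its marks; the clip is hooked on the pin (joint above 0.80) and not touched (all of step 3 and contact force between the fingers and clip below 0.2 N); the arm keeps its last pose, push and grip.
It fails at once if the eye-drop bottle is moved more than 15 mm (distance of drops_mid from where it was at the start of the episode above 0.015 m).
It fails at once if the small ring lens is moved more than 15 mm (distance of lens_mid from where it was at the start of the episode above 0.015 m).
It fails at once if the contact lens case is moved more than 15 mm (distance of case_box_mid from where it was at the start of the episode above 0.015 m).
It also fails if it takes over 53 s, if anything falls off the work surface, if the arm or the gripper's body presses on something with over 40 N, if the wrist force passes 120 N, or if a joint passes its speed limit or range.

## Robot

A 6-joint arm with a two-finger parallel gripper is mounted at the origin on a cart in front of the work surface, level with it; the furniture and walls round the work are solid. World frame = base frame: x ahead of the robot, y to its left, z up, the work surface at z = 0. Lengths are in m, angles in rad, forces in N, time in s.
With the tool pointing down it reaches from about 0.225 to 0.725 m from the base axis. Payload 3.1 kg.
Tool frame: the origin (TCP) lies midway between the tips of the shut fingers; the grasp point (between the pads) lies 19 mm behind it; z points along the fingers, y is the line along which they close (so a half turn about z gives the same grasp; the last joint's range is limited). The gripper opens to 85 mm and grips with 20 to 120 N. Pads are 22 mm wide; open, the fingers measure 114 mm over their backs; the gripper's body (76 mm by 85 mm) begins 54 mm behind the grasp point. The pads swing forward as they close: fully open they stand 13 mm farther back than shut.
Start: joints at [-1.308, 0.048, 0.099, 1.622, 0, 1.443], TCP at [0.2, -0.485, 0.231] pointing down, gripper open.
Joint ranges: [-2.91, 2.91], [-0.99, 1.94], [-1.21, 1.42], [-2.12, 2.29], [-1.49, 1.47], [-3.14, 3.14]. Speed limits (rad/s): [2.79, 2.79, 3.14, 3.14, 3.14, 3.14].

## Interface

Orientations are given as a unit quaternion [x, y, z, w].
In Python, from workcell import r, imaging, hand_in, nets gives the robot as it stands.
- The arm moves only by the tool send_rows, never from a script. Its argument "motion" is a list of rows, each a list of 4 numbers: the shift along the tool's x, y, z scaled (see below), then the turn about the tool's z scaled (see below). In form: [[tx, ty, tz, twist], ...]. A call has 1 to 20 rows; each row is the pose to reach, as a shift and turn from the pose commanded when the call began, along the tool's axes at that moment, turning the shorter way round; what a row does not reach only later rows make up. The controller multiplies each number of a shift by 1000 mm and each number of a turn by pi rad. A row lasts 1/8 s, in which the tool goes at most 62.5 mm and 10.7 degrees, less where a joint would pass 70% of its speed; a pose out of reach is approached as far as the arm can. A call with a number of a shift or a turn outside -1 to 1 is refused whole. A call with a gripper value outside its range is refused whole. "jaw" is the closure, from -1 (fully open) to 1 (shut), so that 0 is half open, set as the call begins (left out, the last holds). The fingers move at their own pace and stop on an object; the grip force is fixed at half the most. Time passes only in rows, so rows that repeat a pose let the fingers close. It gives the time, the measured TCP pose, the force, the opening and the grip force at its end, in the units of the state.
- r.state(): the state, without advancing time (a new reading comes with each control period).
- imaging.snapshot(name): name is "scene" or "top"; returns a dict with "frame" (420x560x3 uint8, red, green, blue), "depth" (420x560 float32, m along the optical axis (not along the pixel's ray), 0 where there is no reading), "mtx" (3x3 intrinsics, pixels), "k1" (the pictures are not rectified: a ray, as slopes to the right and down, at radius r is drawn at 1 + k1 r^2 times it, then the intrinsics apply), "pose" (4x4, takes a point from camera to world coordinates). Camera axes: x right, y up, looking along -z (the intrinsics and any distortion apply to the point x, -y, -z); pixel columns grow to the right and rows downward; lengths in m; the calibration is good to about 2 mm. A picture is of the moment at which its call begins.
- hand_in(): hands the job in; it is judged then, once.
Trained networks look in a picture, given as the dict that the camera call returned (one of the last four; its "shot" number tells which), for a name from the list of things; names that differ only in an ending like _2 or _b are one class to them, and where a whole thing is asked for, a point or a joint stands for the part that bears it (a point fixed in the world has none). Each returns a list of dicts, best first, with "p" (0 to 1); they miss things now and then, are a little off and sometimes report something else, mostly with a low value. They report only what shows in the picture. A call takes as long as a camera call.
- nets.search_frame(picture, name): "extent" ([left, top, width, height] in pixels, round what is visible of it).
- nets.silhouettes(picture, name): "pixels" (420x560 bool, what is visible of it) and "extent" ([left, top, width, height] in pixels, round what is visible of it).
- nets.landmark_of(picture, name): "xy" ([column, row] in pixels: a listed point, or the origin of a listed thing).
The state is a dict: "time_s": time; "joint_positions": joint angles; "qvel": joint speeds; "tau": joint torques, N m; "position": TCP position; "tcp_rot": TCP orientation; "wrist_force": force on the tool from outside, world axes, zero at the start; "wrist_torque": the same for the moment, N m; "grip_width": opening from 0.0 (shut) to 1.0 (fully open); "grasp_force": force on a finger pad.
Only numpy, scipy, OpenCV 4.12 (cv2) and the standard library are available. Lean on these libraries where they do the work, as an engineer would, in place of code of your own. Each camera call takes 0.05 s, during which the arm holds its last target. There are 200 camera calls.

## Working session

There is one attempt and no reset: what is moved stays moved. The work goes in short steps, Python scripts to look and compute and a tool call to move; the robot and the scene stay as the last step left them, time stands still between calls to the robot, and variables do not carry over. Pictures are saved under pics/ and viewed, at most 10 in all, crops included, and the job is handed in when it is done.

Besides the shell and the picture viewer there is one more tool, called after ">>>" by a JSON object that holds its "fn" and its "kwargs". send_rows: Moves the arm, as the interface text tells. Shifts and turns lie within -1 to 1; 1 stands for 1000 mm of shift or pi rad of turn. Its arguments: {"type":"object","properties":{"motion":{"type":"array"},"jaw":{"type":"number"}},"required":["motion"]}

```bash
mkdir -p pics; cat > h.py <<'E'
import numpy as np, cv2
from workcell import r, imaging, hand_in, nets
from scipy.spatial.transform import Rotation as R
def ray(s,uv):
    K=s["mtx"];k=s["k1"]
    d=np.array([(uv[0]-K[0,2])/K[0,0],(uv[1]-K[1,2])/K[1,1]]);u=d.copy()
    for _ in range(20): u=d/(1+k*(u@u))
    return np.array([u[0],-u[1],-1.])
def pt(s,uv,w=1):
    c,q=int(round(uv[0])),int(round(uv[1]));p=s["depth"][max(q-w,0):q+w+1,max(c-w,0):c+w+1];p=p[p>0]
    if not len(p): return None
    return (s["pose"]@np.r_[ray(s,uv)*np.median(p),1])[:3]
def onz(s,uv,z):
    d=s["pose"][:3,:3]@ray(s,uv);o=s["pose"][:3,3];return o+d*(z-o[2])/d[2]
def save(s,n): cv2.imwrite("pics/"+n,s["frame"][:,:,::-1])
def tool(p):
    st=r.state();return R.from_quat(st["tcp_rot"]).inv().apply(np.array(p)-st["position"])
E
python3 - <<'E'
from h import *
np.set_printoptions(precision=4,suppress=True)
st=r.state();print(st["position"],R.from_quat(st["tcp_rot"]).as_matrix())
ims=[]
for cam in("top","scene"):
    s=imaging.snapshot(cam);save(s,cam+"0.png")
    print(cam,s["pose"][:3,3])
    for n in("unit","clip_pad","fastener_bar","press_spot","drops_mid","lens_mid","case_box_mid"):
        for d in nets.landmark_of(s,n)[:2]: print(n,round(d["p"],2),np.array(d["xy"]),pt(s,d["xy"]))
E
```

```text
[ 0.1998 -0.4848  0.2301] [[ 0.9246  0.3809 -0.0006]
 [ 0.3809 -0.9246  0.0024]
 [ 0.0003 -0.0024 -1.    ]]
top [ 0.5174 -0.121   0.9608]
unit 0.79 [252.3 247.2] [ 0.5362 -0.0557  0.0741]
clip_pad 0.88 [199.7 242.7] [0.5402 0.0264 0.1355]
fastener_bar 0.57 [251.7 245.8] [ 0.5386 -0.0545  0.074 ]
fastener_bar 0.51 [289.4 246.2] [ 0.5388 -0.121   0.1009]
press_spot 0.89 [289.7 225.7] [ 0.5752 -0.1206  0.0811]
lens_mid 0.48 [280.5 187.3] [ 0.6542 -0.1011 -0.0002]
case_box_mid 0.87 [353.9 247.9] [ 0.5408 -0.2424  0.0104]
scene [0.2214 0.4619 0.6389]
unit 0.61 [295.1 278.2] [0.5112 0.0013 0.0655]
clip_pad 0.92 [270.  244.3] [0.5392 0.0247 0.1375]
clip_pad 0.69 [293.5 280. ] [0.5108 0.0063 0.0663]
fastener_bar 0.66 [317.3 210.5] [ 0.5479 -0.1192  0.0974]
press_spot 0.74 [301.1 211.2] [ 0.5791 -0.1199  0.081 ]
drops_mid 0.71 [271.9 207.7] [ 0.6552 -0.1425  0.0388]
lens_mid 0.56 [260.2 235.7] [ 0.6542 -0.1038 -0.0001]
lens_mid 0.21 [319.7 213.5] [ 0.5424 -0.118   0.0945]
case_box_mid 0.46 [350.9 210.5] [ 0.5097 -0.1655  0.0839]
```

```bash
python3 -c "
import cv2,numpy as np
a=cv2.imread('pics/top0.png');b=cv2.imread('pics/scene0.png');cv2.imwrite('pics/both.png',cv2.resize(np.vstack([a,b]),(400*1,600)))"
```

```text
(no output)
```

View pics/top0.png

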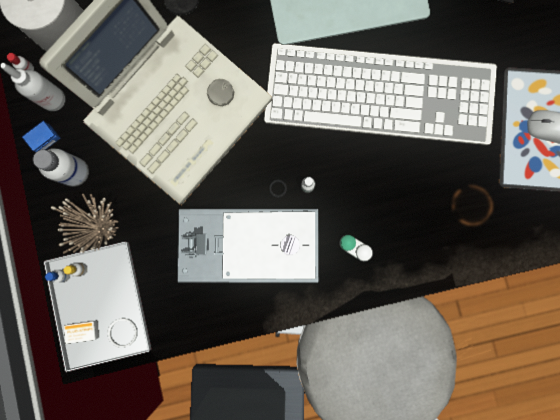

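View pics/scene0.png

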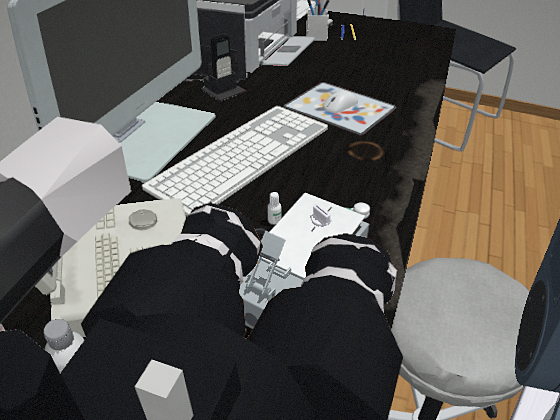

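The top picture shows the box at (178–318, 209–282), nearly square to the world axes, with the clip at about (200,243) and the fastener at (289,245), its bar turned. The bottle is at (308,185), the lens at (278,187) and the case at (355,248). Next I measure the box and bar angles.

```bash
python3 - <<'E'
from h import *
np.set_printoptions(precision=4,suppress=True)
s=imaging.snapshot("top")
m=nets.silhouettes(s,"unit")
for d in m[:2]: print("unit",d["p"],d["extent"])
# heights map: panel region & frame
for uv in [(181,213),(180,279),(190,215),(316,213),(316,278),(310,230),(228,217),(228,276),(312,217),(312,276)]: print(uv,pt(s,uv))
# panel by colour
f=s["frame"].astype(int); w=((f.min(2)>215)).astype(np.uint8); w[:, :215]=0;w[:,330:]=0;w[:200]=0;w[290:]=0
c=max(cv2.findContours(w,0,1)[0],key=cv2.contourArea);rc=cv2.minAreaRect(c);b=cv2.boxPoints(rc);print("panel",rc)
for p in b: print(p,pt(s,p+(np.array(rc[0])-p)*.04,1),onz(s,p,.078))
# bar: points with z high
pts=[]
for v in range(225,266):
  for u in range(270,310):
    p=pt(s,(u,v),0)
    if p is not None: pts.append(p)
pts=np.array(pts);h=pts[pts[:,2]>.097];print(len(h),h[:,2].max(),h.mean(0))
q=h[:,:2]-h[:,:2].mean(0);print(np.linalg.svd(q,full_matrices=False)[1:])
cv2.imwrite("pics/crop.png",cv2.resize(s["frame"][200:290,170:330,::-1],(800,450),interpolation=cv2.INTER_CUBIC))
E
```

```text
unit 0.72 [178.8, 207.7, 141.7, 75.8]
(181, 213) [0.5944 0.0747 0.0646]
(180, 279) [0.4772 0.071  0.0667]
(190, 215) [0.5911 0.0581 0.0658]
(316, 213) [ 0.6    -0.1671  0.0656]
(316, 278) [ 0.4848 -0.1692  0.0659]
(310, 230) [ 0.5683 -0.1562  0.084 ]
(228, 217) [ 0.5887 -0.0108  0.0719]
(228, 276) [ 0.4846 -0.0142  0.0705]
(312, 217) [ 0.5912 -0.1593  0.0839]
(312, 276) [ 0.4887 -0.1612  0.0842]
panel ((268.5, 245.0), (66.0, 91.0), 90.0)
[223. 212.] [ 0.5954 -0.0045  0.0687] [ 0.5968 -0.0024  0.078 ]
[314. 212.] [ 0.5978 -0.1595  0.0823] [ 0.6006 -0.1629  0.078 ]
[314. 278.] [ 0.4876 -0.1616  0.0831] [ 0.4852 -0.1651  0.078 ]
[223. 278.] [ 0.4833 -0.0084  0.0691] [ 0.4812 -0.0065  0.078 ]
101 0.10419382210114836 [ 0.5426 -0.1203  0.1001]
(array([0.0967, 0.0263]), array([[-0.9525,  0.3046],
       [-0.3046, -0.9525]]))
```

View pics/crop.png

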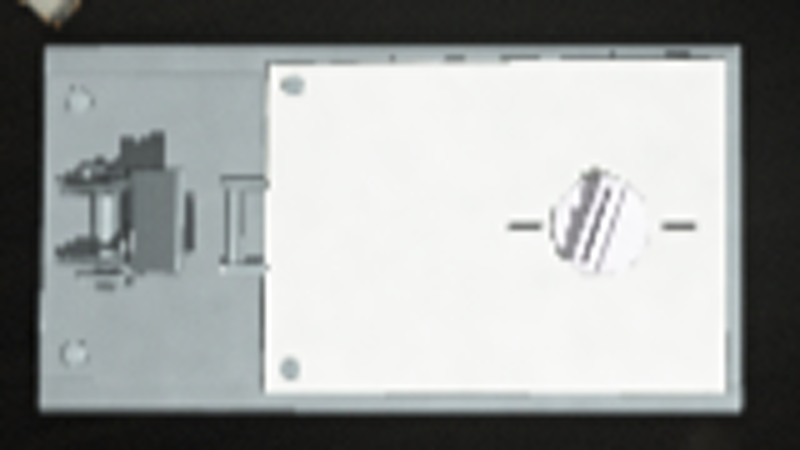

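The crop shows the two marks at (525,226) and (678,226), and the bar leaning from (580,270) to (620,180). That puts the bar at about 1.24 rad. The box yaw is about 0.02, its centre (0.540, -0.046), and the clip pad (0.538, 0.026, 0.137). Now I move above the pad with the jaw shut.

>>> {"fn": "send_rows", "kwargs": {"jaw": 1, "motion": [[0.05,-0.034,0.0,-0.04],[0.1,-0.068,0,-0.09],[0.15,-0.1,0,-0.14],[0.2,-0.135,0,-0.19],[0.25,-0.17,0,-0.24],[0.3,-0.205,0,-0.29],[0.35,-0.24,0,-0.34],[0.4,-0.27,0,-0.382],[0.45,-0.305,0.01,-0.382],[0.508,-0.344,0.02,-0.382],[0.508,-0.344,0.03,-0.382],[0.508,-0.344,0.03,-0.382],[0.508,-0.344,0.03,-0.382],[0.508,-0.344,0.03,-0.382]]}}

```text
time_s: 2.65
position: [0.5385, 0.0248, 0.2023]
tcp_rot: [0.701, 0.713, 0.0, 0.001]
wrist_force: [0.1, -0.4, -0.0]
grip_width: 0.003
grasp_force: 0.0
```

>>> {"fn": "send_rows", "kwargs": {"motion": [[0,0,0.03,0],[0,0,0.055,0],[-0.002,0,0.063,0],[-0.006,0,0.068,0],[-0.011,0,0.072,0],[-0.016,0,0.076,0],[-0.021,0,0.081,0],[-0.025,0,0.086,0],[-0.03,0,0.092,0],[-0.03,0,0.092,0],[-0.03,0,0.092,0]]}}

```text
time_s: 4.03
position: [0.5392, -0.0039, 0.1094]
tcp_rot: [0.7, 0.714, -0.0, 0.0]
wrist_force: [-0.3, 1.0, 1.9]
grip_width: -0.005
grasp_force: 0.7
```

Contact is made (about 2 N up, the weak spring). Now the snap.

>>> {"fn": "send_rows", "kwargs": {"motion": [[-0.002,0,0.003,0],[-0.004,0,0.006,0],[-0.006,0,0.009,0],[-0.007,0,0.012,0],[-0.008,0,0.015,0],[-0.009,0,0.017,0],[-0.009,0,0.019,0],[-0.009,0,0.019,0]]}}

```text
time_s: 5.03
position: [0.5396, -0.0133, 0.091]
tcp_rot: [0.7, 0.714, -0.0, 0.001]
wrist_force: [-0.5, 0.7, 3.9]
grip_width: -0.0
grasp_force: 2.2
```

>>> {"fn": "send_rows", "kwargs": {"motion": [[0,0,-0.01,0],[0,0,-0.03,0],[0,0,-0.07,0],[-0.04,0,-0.09,0],[-0.1,0,-0.09,0],[-0.1,0,-0.09,0],[-0.1,0,-0.09,0]]}}

```text
time_s: 5.9
position: [0.5409, -0.1128, 0.1798]
tcp_rot: [0.7, 0.714, -0.0, -0.001]
wrist_force: [-0.1, -0.2, -0.4]
grip_width: -0.003
grasp_force: 0.0
```

```bash
python3 - <<'E'
from h import *
np.set_printoptions(precision=4,suppress=True)
for cam in ("top","scene"):
    s=imaging.snapshot(cam)
    for n in("clip_pad","fastener_bar"):
        for d in nets.landmark_of(s,n)[:2]: print(cam,n,round(d["p"],2),np.array(d["xy"]),pt(s,d["xy"]))
    save(s,cam+"1.png")
E
```

```text
scene clip_pad 0.84 [283.1 250.8] [ 0.5416 -0.0115  0.0954]
scene clip_pad 0.44 [318.4 210.6] [ 0.5452 -0.1182  0.0991]
scene fastener_bar 0.89 [319.9 212.6] [ 0.5416 -0.117   0.0974]
scene fastener_bar 0.73 [283.4 250.1] [ 0.5425 -0.0136  0.0946]
```

The clip holds at about 0.85 (pad at z 0.095). Next I open partway and turn across the bar while descending.

>>> {"fn": "send_rows", "kwargs": {"jaw": 0.1, "motion": [[-0.007,0.001,0,-0.055],[-0.007,0.001,0,-0.11],[-0.007,0.001,0,-0.165],[-0.007,0.001,0,-0.22],[-0.007,0.001,0,-0.275],[-0.007,0.001,0.01,-0.33],[-0.007,0.001,0.02,-0.396],[-0.007,0.001,0.04,-0.396],[-0.007,0.001,0.06,-0.396],[-0.007,0.001,0.075,-0.396],[-0.007,0.001,0.082,-0.396],[-0.007,0.001,0.087,-0.396],[-0.007,0.001,0.087,-0.396],[-0.007,0.001,0.087,-0.396]]}}

```text
time_s: 7.95
position: [0.5431, -0.12, 0.0941]
tcp_rot: [0.153, 0.988, -0.0, 0.001]
wrist_force: [0.3, 0.2, -0.1]
grip_width: 0.45
grasp_force: 0.0
```

>>> {"fn": "send_rows", "kwargs": {"jaw": 1, "motion": [[0,0,0.002,0],[0,0,0.002,0],[0,0,0.002,0],[0,0,0.002,0],[0,0,0.002,0],[0,0,0.002,0]]}}

```text
time_s: 8.7
position: [0.5422, -0.122, 0.0917]
tcp_rot: [0.153, 0.988, -0.002, -0.0]
wrist_force: [-2.1, -5.1, 0.9]
grip_width: 0.083
grasp_force: 59.7
```

>>> {"fn": "send_rows", "kwargs": {"motion": [[0,-0.002,0,0.02],[0,-0.002,0,0.07],[0,-0.002,0,0.12],[0,-0.002,0,0.17],[0,-0.002,0,0.22],[0,-0.002,0,0.27],[0,-0.002,0,0.32],[0,-0.002,0,0.37],[0,-0.002,0,0.396],[0,-0.002,0,0.396],[0,-0.002,0,0.396]]}}

```text
time_s: 10.07
position: [0.5412, -0.1229, 0.0911]
tcp_rot: [0.7, 0.714, -0.002, 0.0]
wrist_force: [-3.7, -4.6, -0.0]
grip_width: 0.08
grasp_force: 59.0
```

>>> {"fn": "send_rows", "kwargs": {"jaw": 0.1, "motion": [[0,0,0,0],[0,0,0,0],[0,0,0,0],[0,0,0,0],[0,0,-0.03,0],[0,0,-0.08,0],[0,-0.05,-0.1,0],[0,-0.1,-0.1,0],[0,-0.15,-0.1,0],[0,-0.15,-0.1,0]]}}

```text
time_s: 11.32
position: [0.3893, -0.1241, 0.1911]
tcp_rot: [0.701, 0.714, -0.0, -0.0]
wrist_force: [0.5, 0.0, 0.0]
grip_width: 0.452
grasp_force: 0.0
```

```bash
python3 - <<'E'
from h import *
np.set_printoptions(precision=4,suppress=True)
s=imaging.snapshot("top")
for n in("fastener_bar","press_spot","clip_pad"):
  for d in nets.landmark_of(s,n)[:2]: print(n,round(d["p"],2),np.array(d["xy"]),pt(s,d["xy"]))
for uv in [(312,217),(312,276)]: print(pt(s,uv))
a=s["frame"][200:290,170:330,::-1]
s=imaging.snapshot("scene");
for n in("fastener_bar","press_spot","clip_pad"):
  for d in nets.landmark_of(s,n)[:2]: print(n,round(d["p"],2),np.array(d["xy"]),pt(s,d["xy"]))
b=s["frame"][180:270,240:400,::-1]
cv2.imwrite("pics/crop2.png",cv2.resize(np.vstack([a,b]),(533,600),interpolation=cv2.INTER_CUBIC))
E
```

```text
fastener_bar 0.57 [286.3 245.4] [ 0.5401 -0.1156  0.1   ]
press_spot 0.59 [288.2 224.7] [ 0.577  -0.118   0.0793]
clip_pad 0.61 [227.6 242.6] [ 0.5426 -0.0145  0.0955]
[ 0.5913 -0.1593  0.0828]
[ 0.4887 -0.1613  0.0838]
fastener_bar 0.61 [317.9 211.7] [ 0.5434 -0.1135  0.1008]
press_spot 0.8 [303.2 211.8] [ 0.5755 -0.1208  0.0808]
clip_pad 0.95 [286.3 250.5] [ 0.5382 -0.0149  0.0952]
```

View pics/crop2.png

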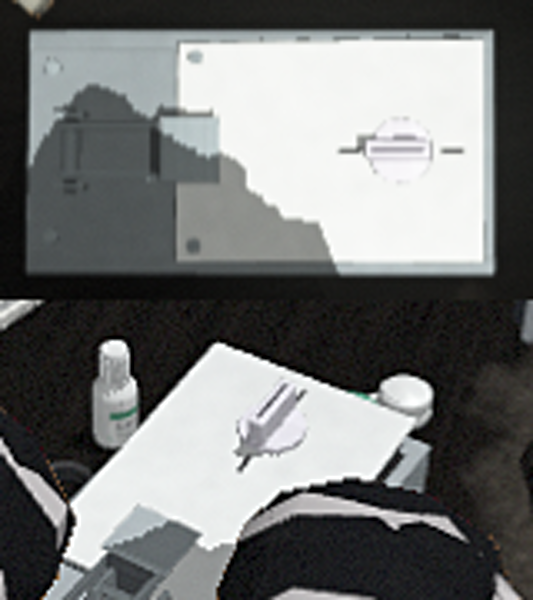

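The top crop shows the bar in line with both marks at (350,150) and (453,150). The panel is still raised (free end z about 0.083) and the clip is on (pad z 0.095). Now I press with shut fingers on the -x side, near the free end.

>>> {"fn": "send_rows", "kwargs": {"jaw": 1, "motion": [[-0.005,0.03,0,0],[-0.01,0.07,0,0],[-0.016,0.1,0,0],[-0.016,0.116,0.03,0],[-0.016,0.116,0.06,0],[-0.016,0.116,0.09,0],[-0.016,0.116,0.1,0],[-0.016,0.116,0.106,0],[-0.016,0.116,0.11,0],[-0.016,0.116,0.114,0],[-0.016,0.116,0.118,0],[-0.016,0.116,0.12,0],[-0.016,0.116,0.12,0]]}}

```text
time_s: 13.35
position: [0.5091, -0.1389, 0.0721]
tcp_rot: [0.7, 0.714, 0.0, 0.001]
wrist_force: [0.6, -0.2, 3.9]
grip_width: 0.0
grasp_force: 2.0
```

>>> {"fn": "send_rows", "kwargs": {"motion": [[0,0,0.002,0],[0,0,0.003,0],[0,0,0.004,0],[0,0,0.005,0],[0,0,0.005,0],[0,0,0.005,0]]}}

```text
time_s: 14.1
position: [0.5092, -0.1389, 0.0689]
tcp_rot: [0.7, 0.714, 0.0, 0.001]
wrist_force: [-3.0, 0.7, 12.9]
grip_width: -0.0
grasp_force: 6.5
```

>>> {"fn": "send_rows", "kwargs": {"motion": [[0,0,0.001,0],[0,0,0.001,0],[0,0,0.001,0],[0,0,0.001,0],[0,0,0.001,0],[0,0,0.001,0]]}}

```text
time_s: 14.85
position: [0.5093, -0.1389, 0.0689]
tcp_rot: [0.7, 0.714, 0.0, 0.002]
wrist_force: [-4.1, 0.6, 16.6]
grip_width: 0.002
grasp_force: 8.4
```

```bash
python3 - <<'E'
from h import *
np.set_printoptions(precision=4,suppress=True)
s=imaging.snapshot("scene")
for n in("fastener_bar","press_spot","clip_pad"):
  for d in nets.landmark_of(s,n)[:2]: print(n,round(d["p"],2),np.array(d["xy"]),pt(s,d["xy"]))
a=s["frame"][180:270,240:400,::-1]
s=imaging.snapshot("top");print(pt(s,(312,217)))
b=s["frame"][200:290,170:330,::-1]
cv2.imwrite("pics/crop3.png",cv2.resize(np.vstack([b,a]),(533,600),interpolation=cv2.INTER_CUBIC))
print(r.state()["wrist_force"])
E
```

```text
fastener_bar 0.65 [316.9 217.4] [ 0.5446 -0.1135  0.0883]
press_spot 0.6 [302.  217.3] [ 0.5768 -0.1196  0.0691]
clip_pad 0.67 [283.3 250.2] [ 0.5423 -0.013   0.0951]
[ 0.5925 -0.1599  0.0686]
[-4.031  0.551 17.257]
```

View pics/crop3.png

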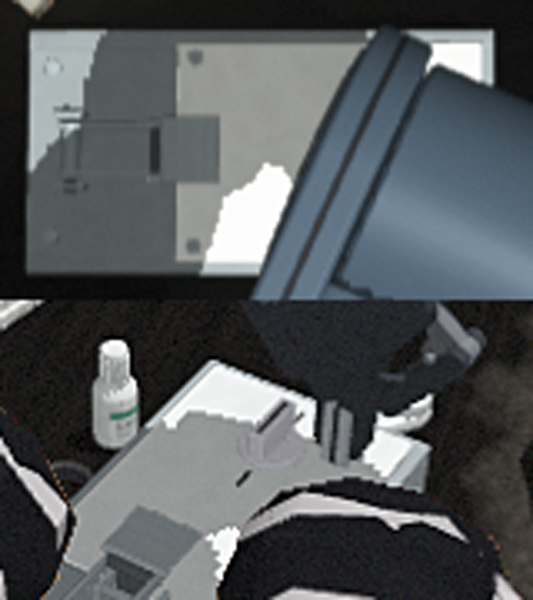

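The panel is flush (face at z 0.069), with the fingers beside the bar at (340,435). The bar is in line and the clip is still on. Handing in.

```bash
python3 -c "
from workcell import hand_in
print(hand_in())"
```

```text
the job is handed in; nothing more can be done
None
```

I handed the job in with the clip snapped on, the fastener in line with its marks and the panel held flush at about 17 N; the bottle, ring lens and lens case weren't touched, but no verdict came back.

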